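# Fetch the block plane from behind the bottles

### The arm

A 6-joint arm with a two-finger parallel gripper is mounted at the origin on the work surface. World frame = base frame: x ahead of the robot, y to its left, z up, the work surface at z = 0. Lengths are in m, angles in rad, forces in N, time in s.
With the tool pointing down it reaches from about 0.225 to 0.725 m from the base axis. Payload 3.1 kg.
Tool frame: the origin (TCP) lies midway between the tips of the shut fingers; the grasp point (between the pads) lies 19 mm behind it (grasp_offset is the distance from the TCP to the grasp point, in m); z points along the fingers, y is the direction in which the jaws open and shut (so a half turn about z gives the same grasp; the last joint's range is limited). The gripper opens to 85 mm and grips with 20 to 120 N. Pads are 22 mm wide; open, the fingers measure 114 mm over their backs; the gripper's body (76 mm by 85 mm) begins 54 mm behind the grasp point. The pads swing forward as they close: fully open they stand 13 mm farther back than shut.
Start: joints at [1.071, 0.048, 0.099, 1.622, 0, 1.443], TCP at [0.191, 0.489, 0.231] pointing down, gripper open.
Joint ranges: [-2.91, 2.91], [-0.99, 1.94], [-1.21, 1.42], [-2.12, 2.29], [-1.49, 1.47], [-3.14, 3.14]. Speed limits (rad/s): [2.79, 2.79, 3.14, 3.14, 3.14, 3.14].

### API

Orientations are given as a unit quaternion [x, y, z, w].
In Python, from plant import movep, servo_line, move_joints, grip, dwell, ik, sense, grab_frame, IKError, hand_in, outline_of, mark_of, grasp_offset gives the robot as it stands. Calls block until the motion is done:
- movep(position, orientation): joint-space move of the TCP to a pose.
- servo_line(position, rot=None, feed=0.15): straight line of the TCP; rot=None keeps the orientation; feed is the mean speed in m/s.
- move_joints(angles): joint-space move.
- grip(opening, f_grip=None): opening from 0.0 (shut) to 1.0 (fully open); f_grip is the grip in N (None keeps the last); returns when the fingers have stopped.
- dwell(seconds).
- ik(position, orientation): joint angles nearest the present ones, or None.
- sense(): the state.
- grab_frame(name): name is "side" or "top"; returns a dict with "img" (384x512x3 uint8, red, green, blue), "K" (3x3 intrinsics, pixels), "dist_coeffs" ([k1, k2, p1, p2, k3] as OpenCV has them; the pictures are not rectified), "world_from_camera" (4x4, takes a point from camera to world coordinates). Camera axes: x right, y down, z forward; pixel columns grow to the right and rows downward; lengths in m; the calibration is good to about 2 mm. A picture is of the moment at which its call begins. There is no depth.
A pose or a line that the arm cannot do raises IKError and nothing moves.
- hand_in(): hands the job in, once; it reports no verdict.
Trained networks look in a picture, given as the dict that the camera call returned (one of the last four; its "shot" number tells which), for a name from the list of things; names that differ only in an ending like _2 or _b are one class to them, and where a whole thing is asked for, a point or a joint stands for the part that bears it (a point fixed in the world has none). Each returns a list of dicts, best first, with "score" (0 to 1); they miss things now and then, are a little off and sometimes report something else, mostly with a low value. They report only what shows in the picture. A call takes as long as a camera call. They do not tell look-alikes from the thing itself.
- outline_of(picture, target): "pixels" (384x512 bool, what is visible of it) and "bbox" ([centre column, centre row, width, height] in pixels, round what is visible of it).
- mark_of(picture, target): "location" ([row, column] in pixels: a listed point, or the origin of a listed thing).
The state is a dict: "time": time; "joint_pos": joint angles; "joint_velocities": joint speeds; "joint_torque": joint torques, N m; "eef_pos": TCP position; "tool_rot": TCP orientation; "contact_force": force on the tool from outside, world axes, zero at the start; "ft_torque": the same for the moment, N m; "width": opening from 0.0 (shut) to 1.0 (fully open).
Only numpy, scipy, OpenCV 4.12 (cv2) and the standard library are available. Lean on these libraries where they do the work, as an engineer would, in place of code of your own. Each camera call takes 0.05 s, during which the arm holds its last target.

### The job

The block plane lies behind the three bottles in the wooden tool tray: first stand all three bottles upright in the black drip tray, then lift the plane out and lay it sole down on the middle of the pine plank, lengthwise along it. Once it lies there, put every bottle back upright into the very bay it came from. Set everything down gently, tip nothing over, and leave the sanding block, the screw jar and the tape measure alone.

Things in the scene. Friction and masses are not known exactly. Their poses are not given: they have to be found in the camera images.
- caddy: wooden tool tray, fixed, 178 (x) by 242 (y) mm, floor 9 mm thick. Origin: centre of its underside, +x to its back, away from the robot. Front lip 34 mm high, back 55. Three front bays centred at x -43, y -76, 0 and 76 mm, each 72 mm wide, x -80 to -16 mm, parted by 4 mm dividers rising 22 mm above the floor, open behind to a trough, x -16 to 80 mm.
- tray: low black plastic drip tray, empty, fixed, on one side of the tool tray (which side varies): 262 (x) by 112 (y) mm, 20 mm high, walls and floor 4 mm thick. Origin: centre of its underside; x along its length.
- plank: pale pine plank, fixed between two round steel bench dogs on the other side of the tool tray: 340 (x) by 95 (y) by 22 mm thick; the dogs, off its two ends, are 15 mm high. Origin: centre of its underside; x along its length.
- plane: block plane, green cheeks, brass lever cap, dark front knob, lying sole down in the trough along the tray's y, about 12 mm behind the bottles. Sole 160 (x) by 46 (y) mm; flat cheeks 46 mm apart outside, 22 mm high, 38 mm for x -54 to 42 mm; top at 45 mm. 0.6 kg. Grip it across y, tips 5 to 10 mm above the sole's underside. Origin: centre of that underside; x to the toe (knob).
- glue: wood-glue bottle, yellow with a white band and an orange cap; stands in one of the tool tray's bays (which one varies). Round: body 56 mm in diameter to 98 mm high, shoulder to 108 mm, then a straight cap 30 mm in diameter up to 146 mm, on it a nozzle up to 162 mm. Crowded: grip it by the cap. About 0.25 kg. Origin: centre of its underside, z up; yaw means nothing.
- turps: white-spirit bottle, blue with a paper band and a white cap; stands in one of the tool tray's bays (which one varies). Round: body 56 mm in diameter to 98 mm high, shoulder to 108 mm, then a straight cap 30 mm in diameter up to 146 mm (its top). Crowded: grip it by the cap. About 0.25 kg. Origin: centre of its underside, z up; yaw means nothing.
- oil: linseed-oil bottle, dark brown with a paper band and a black cap; stands in one of the tool tray's bays (which one varies). Round: body 56 mm in diameter to 98 mm high, shoulder to 108 mm, then a straight cap 30 mm in diameter up to 146 mm (its top). Crowded: grip it by the cap. About 0.25 kg. Origin: centre of its underside, z up; yaw means nothing.
- sander: bystander: cork sanding block with grey abrasive under it, 115 by 62 mm, 38 mm high, at the far side of the bench. Origin: centre of its underside.
- jar: bystander: screw jar with a red lid, 72 mm in diameter, 85 mm tall, at the far side of the bench. Origin: centre of its underside.
- tape: bystander: yellow tape measure lying flat between the robot and the tool tray, 75 by 66 mm, 34 mm high. Origin: centre of its underside.
There are look-alikes about, which are no part of the job. What is shaped like the glue but purple is not meant. Leave any red look-alike of the plane alone.

How it is judged:
By the outcome, as a careful person would: the job done as asked, in the order asked, and still so for the second after the job is handed in, with the robot touching nothing.
It also fails if it takes over 144 s, if anything falls off the work surface, if the arm or the gripper's body presses on something with over 40 N, if the wrist force passes 120 N, or if a joint passes its speed limit or range.

## Working session

There is one attempt and no reset: what is moved stays moved. The work goes in short steps, each a Python script; the robot and the scene stay as the last script left them, time stands still between calls to the robot, and variables do not carry over. Pictures are saved under pics/ and viewed, and the job is handed in when it is done.

```bash
ls; mkdir -p pics
python3 - <<'E'
from plant import *
import cv2
s=sense();print(s)
for n in("side","top"):
    f=grab_frame(n);cv2.imwrite(f"pics/{n}0.png",f["img"][:,:,::-1]);print(n,f["K"],f["dist_coeffs"],f["world_from_camera"])
E
```

```text
pics
{'time': 0.0, 'joint_pos': array([ 1.07120638e+00,  4.87382882e-02,  9.75792374e-02,  1.62198729e+00,
       -4.13873610e-05,  1.44297383e+00]), 'joint_velocities': array([ 0.00097564,  0.00062799,  0.00035984, -0.00174771, -0.00012202,
       -0.00087632]), 'joint_torque': array([-1.01056416e-03, -3.38783956e+01,  3.20014572e+01,  2.02971470e-02,
       -1.81293199e-04, -4.89310864e-06]), 'eef_pos': array([0.19045188, 0.48857944, 0.23011431]), 'tool_rot': array([ 1.84814959e-01,  9.82772634e-01, -1.12405026e-03, -3.42907738e-04]), 'contact_force': array([-0.07242532, -0.43989605,  0.88669977]), 'ft_torque': array([-0.01033351, -0.00662659,  0.00906589]), 'width': 0.9992444327365972}
side [[433.30190964   0.         251.95516504]
 [  0.         433.30190964 190.74082949]
 [  0.           0.           1.        ]] [0.01842146 0.         0.         0.         0.        ] [[ 0.71423485 -0.41726336  0.56192514 -0.04903311]
 [-0.69985481 -0.43549583  0.56616837 -0.65992163]
 [ 0.00847474 -0.7976432  -0.60307007  0.7271575 ]
 [ 0.          0.          0.          1.        ]]
top [[349.68871808   0.         258.93016473]
 [  0.         349.68871808 188.39714439]
 [  0.           0.           1.        ]] [-0.07421944  0.          0.          0.          0.        ] [[ 1.88411173e-02 -9.95892726e-01  8.85589690e-02  5.14776591e-01]
 [-9.99821499e-01 -1.88918019e-02  2.65880495e-04  1.04932668e-02]
 [ 1.40825005e-03 -8.85481706e-02 -9.96070900e-01  8.95770202e-01]
 [ 0.00000000e+00  0.00000000e+00  0.00000000e+00  1.00000000e+00]]
```

View pics/side0.png

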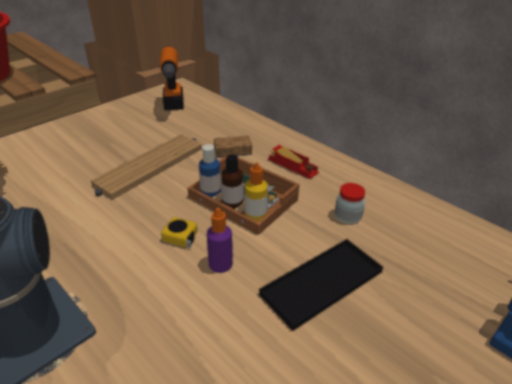

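View pics/top0.png

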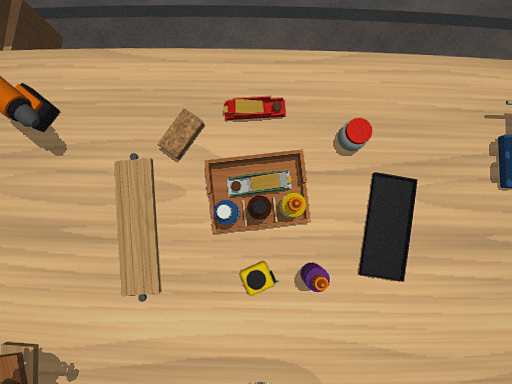

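The scene is clear. In the top view the plank is at about (138,228) px and the drip tray at (388,228). The caddy is at (258,192), holding turps at (227,212), oil at (258,207) and glue at (292,205), with the green plane behind them at (260,184). The decoys are the purple bottle at (316,277) and the red plane at (255,108). Next I'll measure.

```bash
cat > h.py <<'E'
from plant import *
import numpy as np, cv2
from scipy.spatial.transform import Rotation as R
def cam(f):
    T=np.array(f["world_from_camera"]);return np.array(f["K"]),np.array(f["dist_coeffs"]),T
def proj(f,P):
    K,d,T=cam(f);Ti=np.linalg.inv(T)
    return cv2.projectPoints(np.asarray(P,float).reshape(-1,1,3),cv2.Rodrigues(Ti[:3,:3])[0],Ti[:3,3],K,d)[0].reshape(-1,2)
def ray(f,uv):
    K,d,T=cam(f);n=cv2.undistortPoints(np.asarray(uv,float).reshape(-1,1,2),K,d).reshape(-1,2)
    D=np.c_[n,np.ones(len(n))]@T[:3,:3].T
    return T[:3,3],D
def toz(f,uv,z):
    c,D=ray(f,uv);return c+D*((z-c[2])/D[:,2])[:,None]
E
python3 - <<'E'
from h import *
import pickle
fr={n:grab_frame(n) for n in("top","side")}
out={}
hz=dict(caddy=0,tray=0,plank=0,plane=.009,glue=.009,turps=.009,oil=.009,sander=0,jar=0,tape=0)
for t in hz:
  for n,f in fr.items():
    o=outline_of(f,t);m=mark_of(f,t);out[t,n]=(o,m)
    print(t,n,[(round(x["score"],2),np.round(x["bbox"]).astype(int).tolist(),int(x["pixels"].sum())) for x in o][:3],[(round(x["score"],2),np.round(x["location"],1).tolist(),toz(f,[x["location"][::-1]],hz[t])[0][:2].round(4).tolist()) for x in m][:3])
pickle.dump((fr,out),open("m.pkl","wb"))
E
```

```text
caddy top [(0.66, [257, 192, 104, 87], 4117)] [(0.75, [190.7, 258.2], [0.5884, 0.0125])]
caddy side [(0.78, [243, 197, 116, 80], 2395)] [(0.56, [199.3, 241.6], [0.5813, 0.0147]), (0.2, [165.1, 149.7], [0.4961, 0.3266])]
tray top [(0.87, [387, 230, 59, 109], 4621)] []
tray side [(0.96, [320, 284, 124, 95], 5677)] [(0.68, [279.6, 322.2], [0.5137, -0.3143])]
plank top [(0.97, [138, 226, 52, 149], 5468), (0.68, [257, 192, 104, 84], 4157), (0.52, [259, 279, 32, 37], 780)] [(0.91, [224.5, 137.5], [0.4953, 0.3213]), (0.47, [138.0, 351.1], [0.7318, -0.2286])]
plank side [(0.69, [146, 166, 110, 70], 2759)] [(0.73, [164.4, 150.5], [0.4999, 0.3281])]
plane top [(0.79, [256, 185, 66, 25], 1171), (0.73, [255, 108, 60, 24], 1264)] [(0.9, [109.4, 251.7], [0.8001, 0.0335]), (0.78, [186.0, 259.0], [0.5998, 0.0107])]
plane side [(0.93, [293, 162, 55, 36], 867), (0.69, [261, 193, 37, 35], 198)] [(0.82, [165.1, 285.6], [0.7815, 0.0354])]
glue top [(0.81, [293, 205, 26, 22], 557), (0.68, [315, 278, 25, 29], 629)] [(0.97, [204.7, 290.3], [0.5536, -0.0696]), (0.85, [275.2, 310.2], [0.3776, -0.1219])]
glue 
[... 600 characters left out ...]
7)] [(0.93, [203.3, 232.3], [0.544, 0.0109])]
sander top [] [(0.76, [135.8, 182.8], [0.7289, 0.2127])]
sander side [(0.88, [230, 145, 37, 20], 723), (0.71, [320, 286, 124, 94], 5602)] [(0.84, [149.0, 232.7], [0.7385, 0.2227]), (0.24, [196.7, 247.0], [0.5998, 0.0128])]
jar top [(0.65, [355, 134, 34, 34], 848)] [(0.57, [139.4, 353.3], [0.7282, -0.2344]), (0.18, [204.8, 263.0], [0.5524, -0.0005])]
jar side [(0.92, [349, 204, 32, 38], 982)] [(0.71, [281.1, 321.0], [0.5085, -0.3151]), (0.7, [192.2, 215.3], [0.5506, 0.0881]), (0.55, [214.8, 347.6], [0.7354, -0.2232])]
tape top [(0.66, [259, 278, 37, 36], 777)] [(0.87, [273.7, 258.4], [0.3779, 0.008])]
tape side [(0.94, [178, 231, 42, 28], 811)] []
```

```bash
cat > fit.py <<'E'
from h import *
from scipy.optimize import minimize
S=6
def box(x0,x1,y0,y1,z0,z1): return np.array([[x,y,z] for x in(x0,x1) for y in(y0,y1) for z in(z0,z1)])
def cyl(r,z0,z1,r2=None):
    a=np.linspace(0,2*np.pi,40,endpoint=False);r2=r if r2 is None else r2
    return np.r_[np.c_[r*np.cos(a),r*np.sin(a),a*0+z0],np.c_[r2*np.cos(a),r2*np.sin(a),a*0+z1]]
bot=[cyl(.028,0,.098),cyl(.028,.098,.108,.015),cyl(.015,.108,.146)]
PARTS=dict(tray=[box(-.131,.131,-.056,.056,0,.020)],plank=[box(-.17,.17,-.0475,.0475,0,.022)],
 plane=[box(-.08,.08,-.023,.023,0,.022),box(-.054,.042,-.023,.023,0,.038)],
 turps=bot,oil=bot,glue=bot+[cyl(.006,.146,.162)],
 caddy=[np.r_[box(-.089,-.085,-.121,.121,0,.034),box(.085,.089,-.121,.121,0,.055)]])
def render(f,parts,p,z,crop):
    c,s=np.cos(p[2]),np.sin(p[2]);M=np.array([[c,-s,0],[s,c,0],[0,0,1]])
    x0,y0,w,h=crop;im=np.zeros((h*S,w*S),np.uint8)
    for P in parts:
        uv=proj(f,P@M.T+[p[0],p[1],z]);hl=cv2.convexHull(uv.astype(np.float32)).reshape(-1,2)
        q=((hl+.5-[x0,y0])*S-.5)
        cv2.fillPoly(im,[np.round(q*16).astype(np.int32)],1,shift=4)
    return im
def fit(views,parts,p0,z,yaw=True,hull=False):
    """views: (frame, mask, ignore)"""
    prep=[]
    for f,m,ig in views:
        ys,xs=np.nonzero(m);x0,y0=max(xs.min()-12,0),max(ys.min()-12,0);w,h=min(xs.max()+13,512)-x0,min(ys.max()+13,384)-y0
        sl=np.s_[y0:y0+h,x0:x0+w];mm=m[sl].astype(np.uint8)
        if hull:
            hp=cv2.convexHull(np.argwhere(mm)[:,::-1].astype(np.int32));mm=cv2.fillPoly(np.zeros_like(mm),[hp],1)
        big=cv2.resize(mm.astype(np.float32),(w*S,h*S),interpolation=cv2.INTER_LINEAR)>.5
        igb=cv2.resize(ig[sl].astype(np.uint8),(w*S,h*S),interpolation=cv2.INTER_NEAREST)>0
        prep.append((f,big,~igb,(x0,y0,w,h)))
    def cost(q):
        p=np.array([q[0],q[1],(q[2] if yaw else 0)]);p[:2]/=1
        return sum(np.sum((render(f,parts,p,z,c)>0)[k]!=b[k])/S/S for f,b,k,c in prep)
    n=3 if yaw else 2;p0=np.array(p0[:n],float)
    st=np.array([.006,.006,.05])[:n]
    best=None
    for sg in(1,-1):
        r=minimize(cost,p0,method="Nelder-Mead",options=dict(initial_simplex=np.vstack([p0]+[p0+sg*st*np.eye(n)[i] for i in range(n)]),xatol=1e-4,fatol=.05))
        if best is None or r.fun<best.fun:best=r
        p0=best.x
    return best.x,best.fun
E
cat > run1.py <<'E'
from fit import *
import pickle
fr,out=pickle.load(open("m.pkl","rb"))
def pick(t,n,i=0): return out[t,n][0][i]["pixels"]
Z=np.zeros((384,512),bool)
masks={(t,n):pick(t,n) for t in("caddy","tray","plank","glue","turps","oil") for n in("top","side")}
masks["plane","top"]=pick("plane","top",0);masks["plane","side"]=pick("plane","side",1)
init=dict(tray=[.51,-.314,0],plank=[.498,.323,0],caddy=[.585,.0135,.07],glue=[.552,-.065],turps=[.535,.08],oil=[.548,.01],plane=[.6,.01,1.57+.07])
for t,p0 in init.items():
    z=0 if t in("tray","plank","caddy") else .009
    ig={n:np.zeros((384,512),bool) for n in("top","side")}
    for n in ig:
        for (o,m),k in masks.items():
            if o!=t and m==n: ig[n]|=k
        if t in ("caddy",):ig[n]&=False
        elif t not in("tray","plank"): ig[n]=cv2.dilate(ig[n].astype(np.uint8),np.ones((3,3)))>0
    res=[]
    for vs in(["top"],["side"],["top","side"]):
        if t in("caddy","plane") and vs!=["top"]: continue
        x,c=fit([(fr[n],masks[t,n],ig[n]) for n in vs],PARTS[t],p0,z,len(p0)==3,hull=(t in("caddy","tray","plank")))
        print(t,vs,x.round(4),round(c,1))
E
python3 run1.py
```

```text
tray ['top'] [ 0.5035 -0.3198 -0.1505] 128.3
tray ['side'] [ 0.5052 -0.3198 -0.1386] 186.7
tray ['top', 'side'] [ 0.5046 -0.32   -0.1452] 345.1
plank ['top'] [0.4927 0.3199 0.1174] 501.3
plank ['side'] [0.4906 0.3197 0.1158] 153.7
plank ['top', 'side'] [0.4925 0.3201 0.1107] 661.0
caddy ['top'] [0.584  0.0144 0.1338] 157.6
glue ['top'] [ 0.5511 -0.0673] 0.8
glue ['side'] [ 0.5472 -0.0691] 7.1
glue ['top', 'side'] [ 0.5497 -0.067 ] 10.4
turps ['top'] [0.5317 0.0825] 3.4
turps ['side'] [0.531  0.0868] 12.8
turps ['top', 'side'] [0.5296 0.0845] 26.5
oil ['top'] [0.542  0.0111] 1.0
oil ['side'] [0.5425 0.0106] 8.3
oil ['top', 'side'] [0.542  0.0101] 9.6
plane ['top'] [0.6063 0.0118 1.7409] 5.6
```

```bash
cat > ov.py <<'E'
from fit import *
def overlay(f,poses,name,crop,k=5):
    x0,y0,x1,y1=crop;im=cv2.resize(f["img"][y0:y1,x0:x1,::-1],None,fx=k,fy=k,interpolation=cv2.INTER_CUBIC)
    for parts,p,z,col in poses:
        c,s=np.cos(p[2]),np.sin(p[2]);M=np.array([[c,-s,0],[s,c,0],[0,0,1]])
        for P in parts:
            h=cv2.convexHull(proj(f,P@M.T+[p[0],p[1],z]).astype(np.float32)).reshape(-1,2)
            cv2.polylines(im,[np.round((h+.5-[x0,y0])*k).astype(np.int32)],True,col,1)
    cv2.imwrite(name,im)
E
python3 - <<'E'
from ov import *
import pickle
fr,_=pickle.load(open("m.pkl","rb"))
P=[(PARTS["caddy"],[.584,.0144,.1338],0,(255,255,255)),(PARTS["plane"],[.6063,.0118,1.7409],.009,(0,255,255)),(PARTS["glue"],[.5511,-.0673,0],.009,(255,0,255)),(PARTS["turps"],[.5317,.0825,0],.009,(0,0,255)),(PARTS["oil"],[.542,.0108,0],.009,(0,255,0))]
overlay(fr["top"],P,"pics/o1.png",(195,140,325,245),6)
P=[(PARTS["plank"],[.4925,.3201,.115],0,(0,0,255)),(PARTS["plank"],[.4927,.3199,.0],0,(255,0,0)),(PARTS["tray"],[.5046,-.32,-.145],0,(0,255,0))]
overlay(fr["top"],P,"pics/o2.png",(100,140,430,310),2)
overlay(fr["side"],P[:1]+P[2:],"pics/o3.png",(80,120,400,340),2)
E
```

```text
(no output)
```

View pics/o1.png

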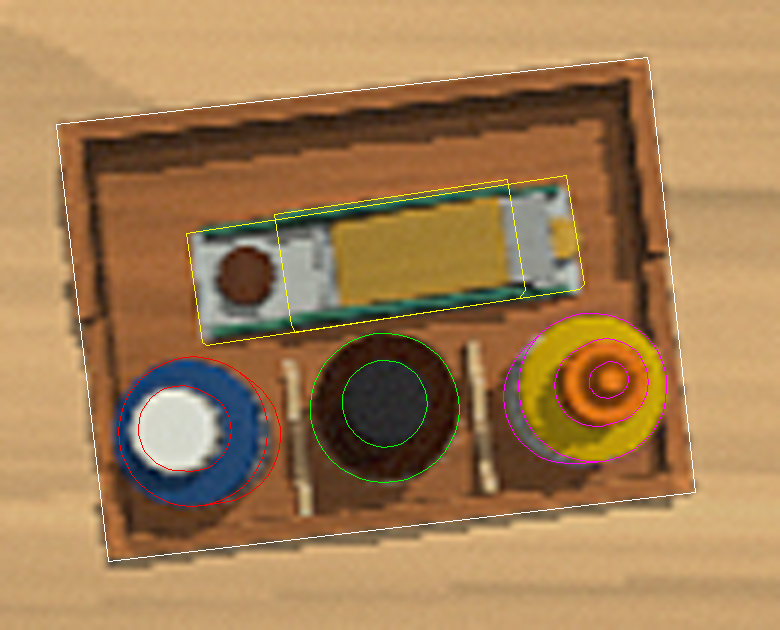

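View pics/o2.png

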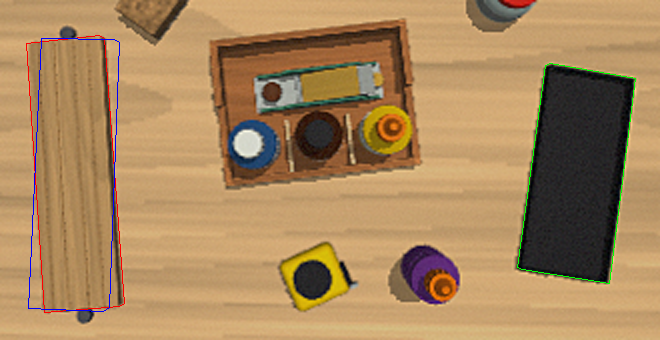

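View pics/o3.png

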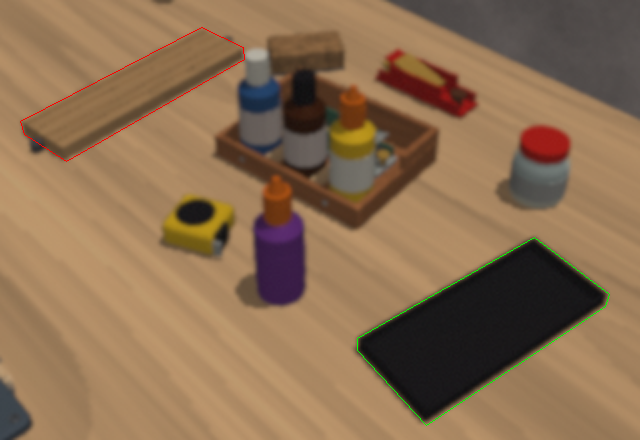

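Run:
```python
from ov import *
import pickle
fr,out=pickle.load(open("m.pkl","rb"))
P=[(PARTS["plank"],[.4925,.3201,.08],0,(0,0,255))]
overlay(fr["top"],P,"pics/o4.png",(105,145,185,305),3.7 and 3)
m=out["plank","top"][0][0]["pixels"].astype(np.uint8)
# opening removes dogs
m2=cv2.morphologyEx(m,cv2.MORPH_OPEN,np.ones((15,15)))
ig=np.zeros((384,512),bool)
for n,mm in(("top",m2),("side",cv2.morphologyEx(out["plank","side"][0][0]["pixels"].astype(np.uint8),cv2.MORPH_OPEN,cv2.getStructuringElement(2,(13,13))))):
    for y0 in(.03,.08,.12):print(n,fit([(fr[n],mm>0,ig)],PARTS["plank"],[.495,.322,y0],0,True))
x=fit([(fr["top"],m2>0,ig)],PARTS["plank"],[.495,.322,.06],0)[0]
overlay(fr["top"],[(PARTS["plank"],x,0,(0,0,255))],"pics/o5.png",(105,145,185,305),3)
im=fr["top"]["img"].copy();im[m2>0,0]=255;cv2.imwrite("pics/o6.png",cv2.resize(im[145:305,105:185,::-1],None,fx=3,fy=3))
a=[cv2.imread(f"pics/o{i}.png") for i in(4,5,6)];cv2.imwrite("pics/o7.png",np.hstack(a))
P=[(PARTS["turps"],[.531,.0868,0],.009,(0,0,255)),(PARTS["turps"],[.531,.0868,0],.009,(0,0,255))]
overlay(fr["top"],P,"pics/o8.png",(195,180,325,245),6)
```

```text
top (array([0.49277452, 0.31980745, 0.10574217]), np.float64(141.16666666666666))
top (array([0.49269515, 0.31984526, 0.10574032]), np.float64(141.16666666666666))
top (array([0.49231893, 0.32013185, 0.10762504]), np.float64(141.52777777777777))
side (array([0.49159253, 0.32084198, 0.11893484]), np.float64(133.22222222222223))
side (array([0.49085601, 0.32068002, 0.11406544]), np.float64(131.16666666666666))
side (array([0.49123901, 0.32113375, 0.11894923]), np.float64(132.94444444444443))
```

View pics/o7.png

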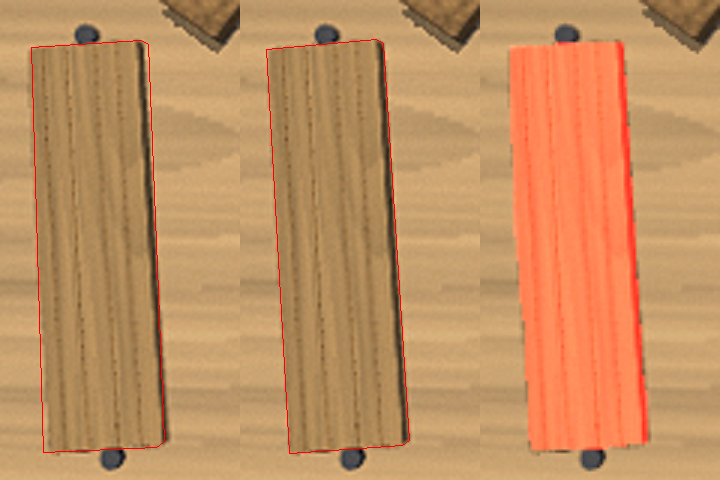

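View pics/o8.png

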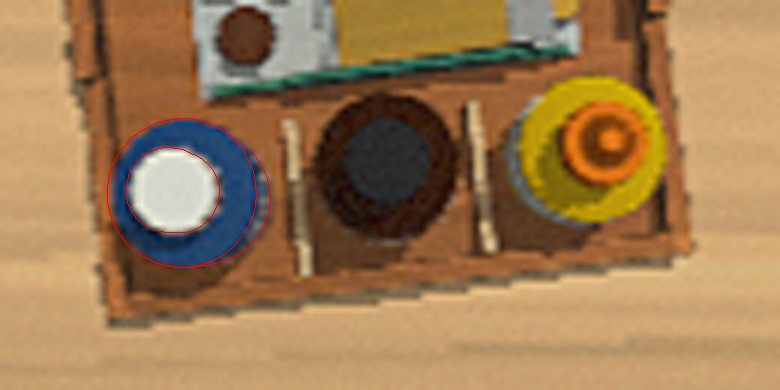

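Plank fit: (0.4925, 0.320), yaw 0.108. Turps is at (0.531, 0.086). The bay centres worked out from the caddy pose agree with the bottles to about 2 mm. Next I'll check reach for all the poses.

```bash
cat > cfg.py <<'E'
from h import *
CAD=np.array([.584,.0144,.1338]);TR=np.array([.5046,-.32,-.145]);PL=np.array([.4925,.320,.108])
def loc(F,x,y): c,s=np.cos(F[2]),np.sin(F[2]);return np.array([F[0]+c*x-s*y,F[1]+s*x+c*y])
def q(psi): return np.array([np.cos(psi/2),np.sin(psi/2),0,0])
SRC=dict(glue=np.array([.5507,-.0675]),oil=np.array([.5422,.0105]),turps=np.array([.531,.086]))
BAY=dict(glue=loc(CAD,-.043,-.076),oil=loc(CAD,-.043,0),turps=loc(CAD,-.043,.076))
DST=dict(glue=loc(TR,.078,0),oil=loc(TR,-.003,0),turps=loc(TR,-.084,0))
E
python3 - <<'E'
from cfg import *
print(BAY,DST)
print(q(2.77))
def show(n,xy,z,psis):
    for p in psis:
        j=ik([*xy,z],q(p));print(n,z,round(p,2),None if j is None else np.round(j,2))
for k in SRC:
    for z in(.12,.21):
        show(k,SRC[k],z,[np.pi/2+.134,-np.pi/2+.134])
        show(k+"D",DST[k],z,[np.pi/2+.134,-np.pi/2+.134])
# plane: tool y angle psi-pi/2 = 1.741+pi/2 -> psi=1.741+pi
p=1.741
for z in(.0115,.13): show("plane",(.606,.012),z,[p,p-np.pi])
for z in(.026,.13): show("plank",PL[:2],z,[.108,.108+np.pi,.108-np.pi])
E
```

```text
{'glue': array([ 0.55152281, -0.06665697]), 'oil': array([0.54138433, 0.00866375]), 'turps': array([0.53124584, 0.08398447])} {'glue': array([ 0.58178146, -0.33127041]), 'oil': array([ 0.50163148, -0.31956652]), 'turps': array([ 0.4214815 , -0.30786264])}
[0.18472921 0.98278946 0.         0.        ]
glue 0.12 1.7 [-0.24  0.13 -0.04  1.41  0.    1.19]
glue 0.12 -1.44 [-0.24  0.13 -0.04  1.41  0.   -1.95]
glueD 0.12 1.7 [-0.62  0.43  0.33  1.47  0.    0.82]
glueD 0.12 -1.44 [-0.62  0.43  0.33  1.47  0.   -2.32]
glue 0.21 1.7 [-0.24  0.12  0.14  1.58  0.    1.19]
glue 0.21 -1.44 [-0.24  0.12  0.14  1.58  0.   -1.95]
glueD 0.21 1.7 [-0.62  0.44  0.52  1.65  0.    0.82]
glueD 0.21 -1.44 [-0.62  0.44  0.52  1.65  0.   -2.32]
oil 0.12 1.7 [-0.1   0.1  -0.07  1.4   0.    1.33]
oil 0.12 -1.44 [-0.1   0.1  -0.07  1.4   0.   -1.81]
oilD 0.12 1.7 [-0.68  0.23  0.08  1.42  0.    0.76]
oilD 0.12 -1.44 [-0.68  0.23  0.08  1.42  0.   -2.38]
oil 0.21 1.7 [-0.1   0.09  0.1   1.58  0.    1.33]
oil 0.21 -1.44 [-0.1   0.09  0.1   1.58  0.   -1.81]
oilD 0.21 1.7 [-0.68  0.23  0.26  1.6   0.    0.76]
oilD
[... 316 characters left out ...]
urps 0.21 -1.44 [ 0.04  0.08  0.09  1.58  0.   -1.67]
turpsD 0.21 1.7 [-0.76  0.04  0.04  1.58  0.    0.68]
turpsD 0.21 -1.44 [-0.76  0.04  0.04  1.58  0.   -2.46]
plane 0.0115 1.74 [-0.09  0.32 -0.03  1.22  0.    1.31]
plane 0.0115 -1.4 [-0.09  0.32 -0.03  1.22  0.   -1.83]
plane 0.13 1.74 [-0.09  0.26  0.13  1.45  0.    1.31]
plane 0.13 -1.4 [-0.09  0.26  0.13  1.45  0.   -1.83]
plank 0.026 0.11 [ 0.46  0.26 -0.07  1.24  0.   -2.79]
plank 0.026 3.25 [ 0.46  0.26 -0.07  1.24  0.    0.35]
plank 0.026 -3.03 [ 0.46  0.26 -0.07  1.24  0.    0.35]
plank 0.13 0.11 [ 0.46  0.21  0.08  1.44  0.   -2.79]
plank 0.13 3.25 [0.46 0.21 0.08 1.44 0.   0.35]
plank 0.13 -3.03 [0.46 0.21 0.08 1.44 0.   0.35]
```

```bash
cat > act.py <<'E'
from cfg import *
PSI=np.pi/2+.134
def st(tag=""):
    s=sense();print(tag,"t",round(s["time"],1),"p",np.round(s["eef_pos"],4),"F",np.round(s["contact_force"],1),"w",round(s["width"],3));return s
def pick_bottle(xy,zf,rot=PSI,f=40,via=True):
    if via:
        movep([*xy,.26],q(rot))
    servo_line([*xy,zf+.114],q(rot),feed=.15)
    s0=sense(); grip(0.0,f_grip=f); st("gripped")
    servo_line([*xy,zf+.130],feed=.06)
    servo_line([*xy,.215],feed=.15); st("lifted")
def lower(xy,z0,zmin,thr=2.0,step=.001):
    """descend to z0 then by steps until the load comes off"""
    servo_line([*xy,z0],feed=.08); dwell(.2)
    b=np.mean([sense()["contact_force"][2] for _ in range(3)]);z=z0
    while z>zmin:
        z-=step; servo_line([*xy,z],feed=.02); d=sense()["contact_force"][2]-b
        if d>thr: break
    print("base",round(b,2),"stop z",round(z,4),"dF",round(d,2))
    return z
def place_bottle(xy,zf,zoff=0.114,rot=None,opening=.75):
    servo_line([*xy,.215],q(rot) if rot is not None else None,feed=.22)
    z=lower(xy,zf+zoff+.006,zf+zoff-.003)
    grip(opening); st("released")
    servo_line([*xy,z+.02],feed=.06)
    servo_line([*xy,.26],feed=.25)
E
python3 - <<'E'
from act import *
st()
grip(.75)
movep([.45,.2,.3],q(2.4))
pick_bottle(SRC["glue"],.009)
f=grab_frame("side");cv2.imwrite("pics/g1.png",f["img"][:,:,::-1])
E
```

```text
t 2.2 p [0.1907 0.4891 0.2313] F [ 0.7 -0.4 -0.4] w 1.002
gripped t 6.6 p [ 0.5516 -0.0677  0.1243] F [1.6 0.9 2.8] w 0.337
lifted t 7.7 p [ 0.5504 -0.0674  0.2142] F [-1.2  0.8 -3. ] w 0.339
```

View pics/g1.png

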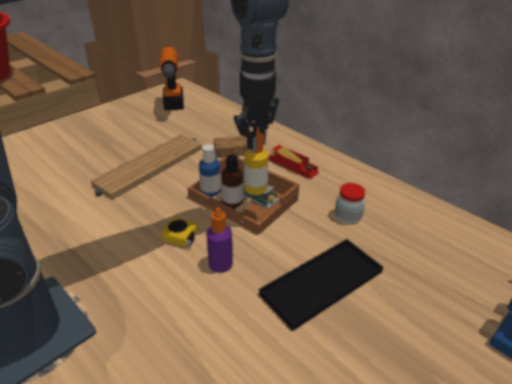

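The glue bottle is held upright at about (256,170) px. Next I'll place it, then fetch the oil and the turps.

Run:
```python
from act import *
place_bottle(DST["glue"],.004)
st("after glue")
f=grab_frame("side");cv2.imwrite("pics/g2.png",f["img"][:,:,::-1])
```

```text
base -2.77 stop z 0.118 dF 6.04
released t 12.5 p [ 0.5817 -0.3312  0.1177] F [ 1.  -1.2  0.5] w 0.749
after glue t 13.6 p [ 0.5819 -0.3313  0.2596] F [-0.3  0.9 -1.4] w 0.752
```

View pics/g2.png

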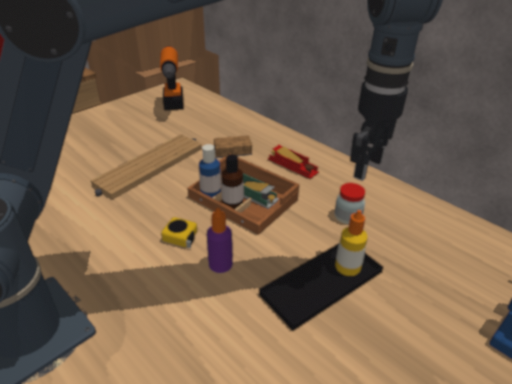

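The glue stands upright in the tray at (350,250) px. Next the oil, then the turps.

Run:
```python
from act import *
for b in("oil","turps"):
    pick_bottle(SRC[b],.009)
    s=sense()
    if s["width"]<.25: print("MISSED");break
    place_bottle(DST[b],.004)
    f=grab_frame("side");cv2.imwrite(f"pics/p_{b}.png",f["img"][:,:,::-1])
movep([.47,-.1,.3],q(PSI))
import pickle
fr={n:grab_frame(n) for n in("side","top")}
for n,f in fr.items(): cv2.imwrite(f"pics/b_{n}.png",f["img"][:,:,::-1])
o=outline_of(fr["top"],"plane");print([(x["score"],x["bbox"]) for x in o])
pickle.dump((fr,o),open("m2.pkl","wb"));st()
```

```text
gripped t 16.4 p [0.5432 0.0105 0.1243] F [1.3 0.3 4.3] w 0.338
lifted t 17.5 p [0.5419 0.0105 0.2142] F [-0.3  0.6 -3.4] w 0.34
base -2.57 stop z 0.118 dF 8.31
released t 22.6 p [ 0.5015 -0.3195  0.1176] F [ 0.2 -1.2  0.2] w 0.751
gripped t 26.8 p [0.5318 0.086  0.1243] F [-0.  -0.8  4.5] w 0.339
lifted t 27.8 p [0.5307 0.086  0.2142] F [-0.5 -0.5 -2.4] w 0.343
base -1.68 stop z 0.118 dF 7.65
released t 33.3 p [ 0.4214 -0.3078  0.1176] F [ 0.7 -0.3 -0.4] w 0.751
[(0.85, [254.4, 108.8, 63.7, 26.7])]
 t 35.5 p [ 0.4696 -0.1014  0.299 ] F [ 0.7 -0.2  0.7] w 0.749
```

View pics/b_side.png

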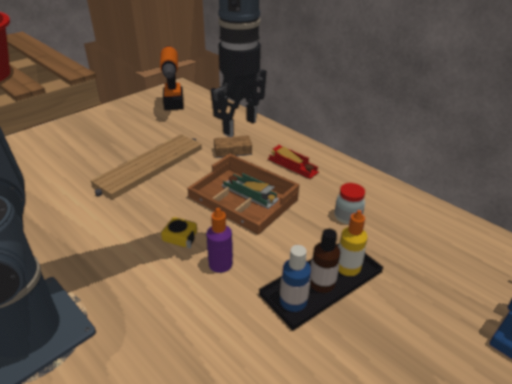

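View pics/b_top.png

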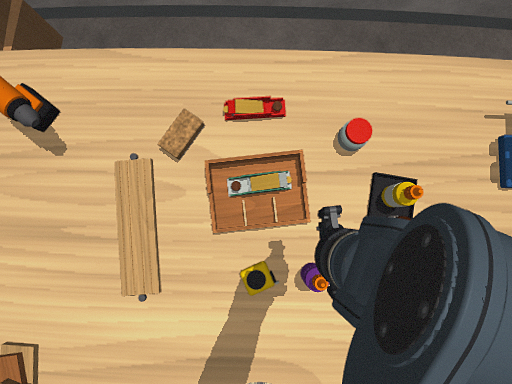

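All three bottles stand in the tray (side view: turps (296,278), oil (326,258), glue (350,243)). The plane is unobstructed at (259,183) in the top view. I'll refit it.

Run:
```python
from ov import *
ig=np.zeros((384,512),bool);caps=[]
for n in("top","side","top"):
    f=grab_frame(n);o=outline_of(f,"plane")
    for x in o:
        b=x["bbox"];print(n,round(x["score"],2),np.round(b))
        # red decoy excluded by position
        if n=="top" and b[1]>150: caps.append(fit([(f,x["pixels"],ig)],PARTS["plane"],[.606,.012,1.70],.009));print(caps[-1]);F=f
        if n=="side" and b[0]<275:
            print(fit([(f,x["pixels"],ig)],PARTS["plane"],[.606,.012,1.70],.009))
F=f
P=[(PARTS["caddy"],[.584,.0144,.1338],0,(255,255,255)),(PARTS["plane"],caps[0][0] if caps else [.6063,.0118,1.7409],.009,(0,255,255))]
overlay(F,P,"pics/o9.png",(195,140,325,245),6)
```

```text
top 0.69 [255. 108.  61.  26.]
top 0.59 [257. 186.  65.  25.]
(array([0.60502382, 0.01323615, 1.70428552]), np.float64(112.30555555555556))
side 0.92 [294. 161.  53.  33.]
side 0.62 [248. 192.  54.  33.]
(array([0.60719373, 0.00914486, 1.7079698 ]), np.float64(125.6388888888889))
top 0.76 [254. 109.  56.  28.]
top 0.71 [258. 186.  68.  28.]
(array([0.60458637, 0.01195592, 1.70842445]), np.float64(141.77777777777777))
```

View pics/o9.png

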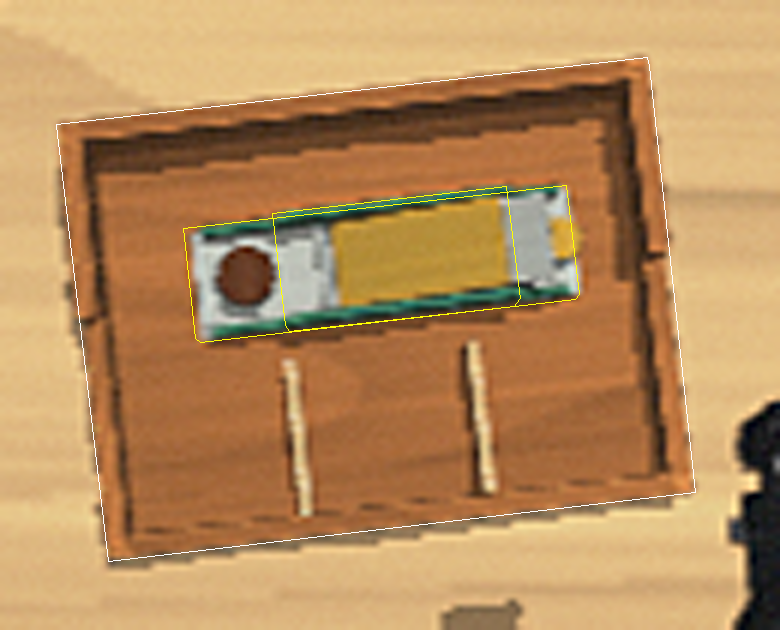

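Run:
```python
from act import *
xy=[.6055,.0115];r=1.712
movep([*xy,.20],q(r))
servo_line([*xy,.05],q(r),feed=.15)
servo_line([*xy,.0115],feed=.05);st("down")
grip(0.0,f_grip=70);st("gripped")
f=grab_frame("side");cv2.imwrite("pics/pl1.png",f["img"][90:290,100:400,::-1].repeat(2,0).repeat(2,1))
servo_line([*xy,.03],feed=.04);s=st("up")
print(s["ft_torque"])
```

```text
down t 38.6 p [0.6058 0.0115 0.0118] F [-0.1 -0.2 -0.3] w 0.749
gripped t 38.9 p [0.6066 0.0115 0.0125] F [ 0.7 -0.3  2.5] w 0.527
up t 39.6 p [0.6054 0.0115 0.0299] F [ 0.4 -0.4 -4.9] w 0.53
[0.01316041 0.00232267 0.00017118]
```

View pics/pl1.png

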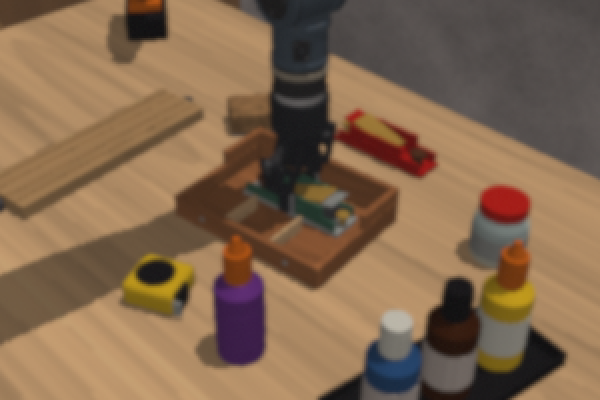

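Run:
```python
from act import *
servo_line([.6055,.0115,.13],feed=.15)
r=.108+np.pi
servo_line([*PL[:2],.13],q(r),feed=.15);st("over")
z=lower(PL[:2],.030,.0215,thr=2.5)
f=grab_frame("side");cv2.imwrite("pics/pl2.png",f["img"][90:290,60:360,::-1].repeat(2,0).repeat(2,1))
grip(.75);st("rel")
servo_line([*PL[:2],.06],feed=.06);servo_line([*PL[:2],.22],feed=.25)
movep([.45,0.0,.32],q(PSI))
import pickle
fr={n:grab_frame(n) for n in("top","side")}
for n,f in fr.items(): cv2.imwrite(f"pics/c_{n}.png",f["img"][:,:,::-1])
pickle.dump(fr,open("m3.pkl","wb"));st()
```

```text
over t 42.8 p [0.4927 0.3195 0.13  ] F [ 0.3 -0.3 -4.9] w 0.53
base -5.79 stop z 0.025 dF 3.19
rel t 46.0 p [0.4933 0.3204 0.0259] F [ 0.  -0.2  0.4] w 0.748
 t 48.9 p [0.45   0.0008 0.319 ] F [-0.  -0.4  0.1] w 0.75
```

View pics/c_top.png

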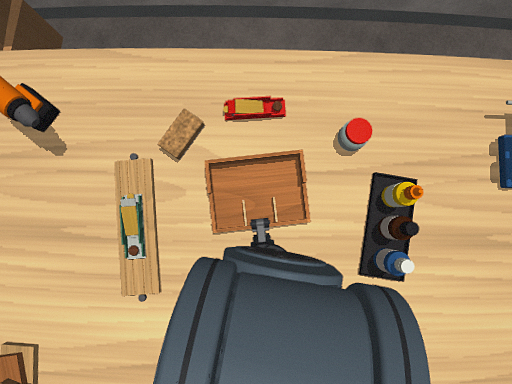

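View pics/c_side.png

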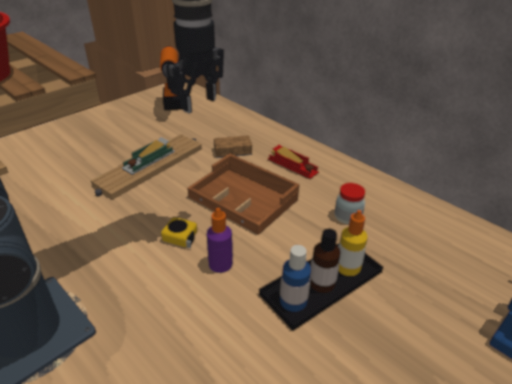

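Run:
```python
from ov import *
import pickle
fr=pickle.load(open("m3.pkl","rb"))
P=[(PARTS["plank"],[.4925,.3201,.108],0,(0,0,255)),(PARTS["plane"],[.4925,.3201,.108+np.pi],.022,(0,255,255))]
overlay(fr["top"],P,"pics/d1.png",(105,145,185,305),3)
overlay(fr["side"],P,"pics/d2.png",(85,125,215,205),4)
a,b=cv2.imread("pics/d1.png"),cv2.imread("pics/d2.png");c=np.zeros((480,760,3),np.uint8);c[:,:240]=a;c[:320,240:]=b;cv2.imwrite("pics/d3.png",c)
ig=np.zeros((384,512),bool)
f=grab_frame("top")
for x in outline_of(f,"plane"):
    if x["bbox"][0]<200: print(fit([(f,x["pixels"],ig)],PARTS["plane"],[.4925,.32,3.25],.022))
for n in("top","side"):
    f=grab_frame(n)
    for b in("glue","oil","turps"):
        for x in mark_of(f,b): print(n,b,round(x["score"],2),toz(f,[x["location"][::-1]],.004)[0].round(4),DST[b].round(4) if 0 else "")
```

```text
(array([0.49202406, 0.32086311, 3.26298568]), np.float64(75.22222222222221))
top glue 0.7 [ 0.5775 -0.3354  0.004 ] 
top oil 0.83 [ 0.5067 -0.3338  0.004 ] 
top turps 0.85 [ 0.4201 -0.3186  0.004 ] 
side glue 0.8 [ 0.5861 -0.33    0.004 ] 
side glue 0.73 [ 0.3802 -0.1245  0.004 ] 
side oil 0.58 [ 0.5075 -0.3276  0.004 ] 
side turps 0.95 [ 0.4281 -0.3122  0.004 ] 
side turps 0.36 [ 0.5843 -0.3308  0.004 ]
```

View pics/d3.png

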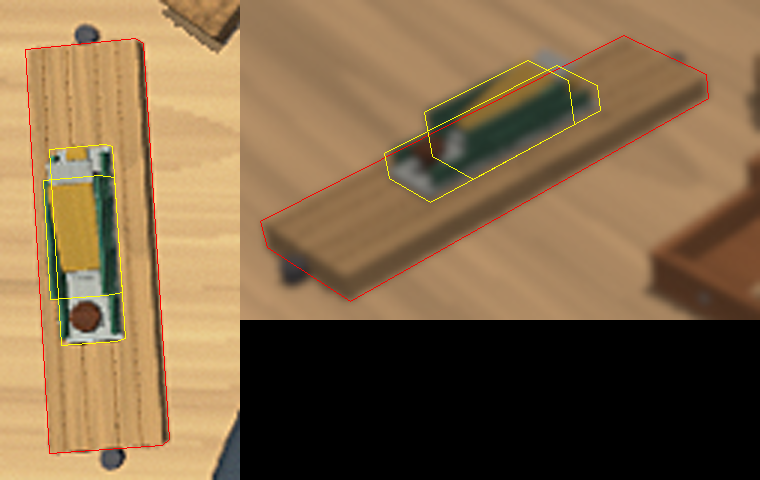

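The plane lies centred and aligned: the fit gives (0.492, 0.321), yaw 3.263 against the plank's 3.250 (0.108 + π). Next I'll return the turps, checking it before the rest.

Run:
```python
from act import *
pick_bottle(DST["turps"],.004)
place_bottle(SRC["turps"],.009)
f=grab_frame("side");cv2.imwrite("pics/e1.png",f["img"][:,:,::-1])
```

```text
gripped t 52.1 p [ 0.4219 -0.3085  0.1192] F [-1.5 -0.9  4.4] w 0.337
lifted t 53.2 p [ 0.4212 -0.3076  0.2141] F [ 0.4  0.  -3.4] w 0.338
base -2.34 stop z 0.123 dF 7.94
released t 58.6 p [0.5309 0.086  0.1227] F [-0.   0.3 -0.9] w 0.752
```

View pics/e1.png

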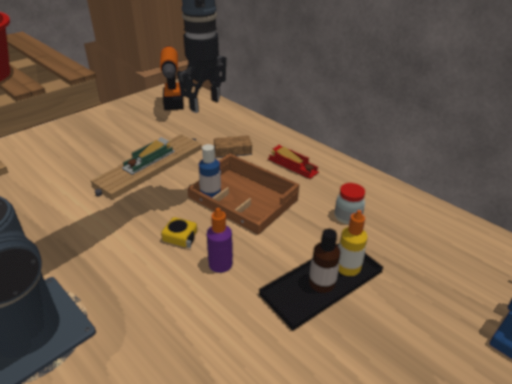

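The turps is back upright in the left bay, cap at (208,152) px as at the start. Next the oil and the glue.

```bash
python3 - <<'E'
from act import *
for b in("oil","glue"):
    pick_bottle(DST[b],.004)
    if sense()["width"]<.25: print("MISSED");break
    place_bottle(SRC[b],.009)
movep([.40,-.35,.32],q(PSI))
import pickle
fr={n:grab_frame(n) for n in("top","side")}
pickle.dump(fr,open("m4.pkl","wb"))
for n,f in fr.items(): cv2.imwrite(f"pics/z_{n}.png",f["img"][:,:,::-1])
st()
E
python3 - <<'E'
from ov import *
import pickle
fr=pickle.load(open("m4.pkl","rb"))
from cfg import SRC
P=[(PARTS[b],[*SRC[b],0],.009,(0,255,0)) for b in SRC]+[(PARTS["caddy"],[.584,.0144,.1338],0,(255,255,255))]
overlay(fr["top"],P,"pics/z1.png",(195,140,325,245),6)
E
```

```text
gripped t 62.7 p [ 0.5023 -0.3202  0.1193] F [ 0.  -0.7  3.7] w 0.34
lifted t 63.9 p [ 0.5014 -0.3194  0.214 ] F [ 0.6  0.5 -3.4] w 0.339
base -2.3 stop z 0.123 dF 7.85
released t 68.9 p [0.5421 0.0105 0.1226] F [ 0.   0.2 -0.1] w 0.752
gripped t 72.8 p [ 0.5825 -0.3318  0.1194] F [0.4 0.2 3.5] w 0.337
lifted t 73.9 p [ 0.5816 -0.3311  0.2141] F [-0.5 -0.9 -3.8] w 0.337
base -4.09 stop z 0.124 dF 3.39
released t 78.3 p [ 0.5508 -0.0675  0.1242] F [ 0.4  0.9 -0.3] w 0.751
 t 80.8 p [ 0.4008 -0.3488  0.3195] F [ 0.  -0.6 -0.1] w 0.748
```

View pics/z_side.png

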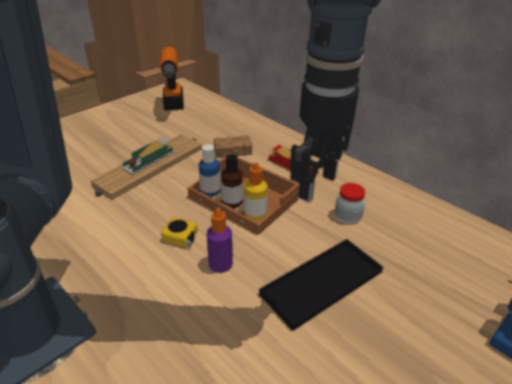

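View pics/z_top.png

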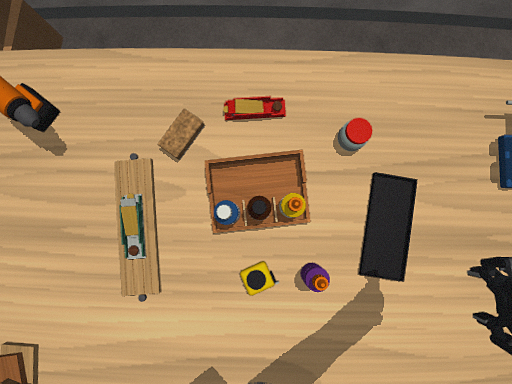

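View pics/z1.png

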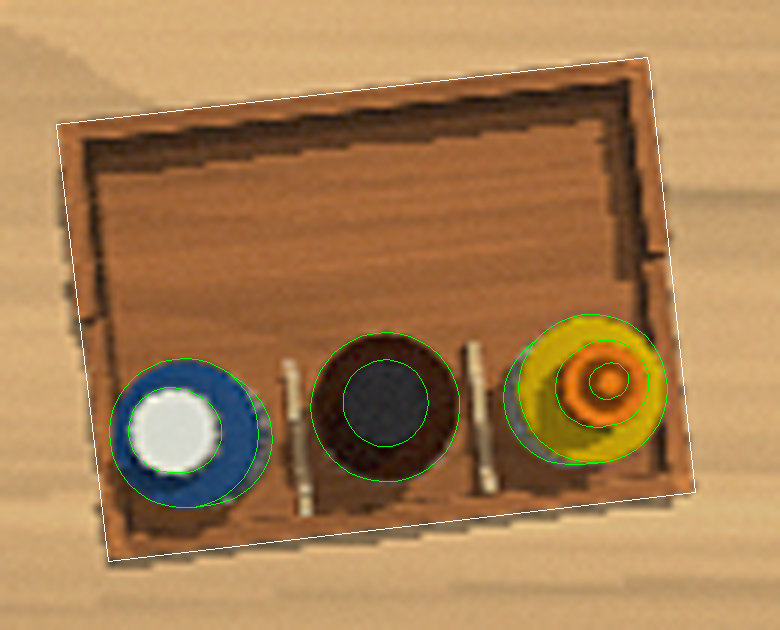

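All three bottles stand upright in their own bays (top view (227,212), (258,207), (292,205) px, as at the start). The plane is on the plank, the drip tray is empty and the bystanders haven't moved.

```bash
python3 -c "
from plant import *
print(hand_in())"
```

```text
the job is handed in; nothing more can be done
None
```

The job is done and handed in, at about 81 s of the 144 s allowed. I stood the glue, oil and turps in the drip tray, laid the plane on the plank, and put each bottle back in the bay it came from.

- **Plane:** it lies sole down in the middle of the plank, toe towards the robot. A fit to the top picture put it within about 1 mm of the plank's centre and 0.013 rad off its direction.
- **Bottles:** all three stand upright in their original bays. In the last top picture they match their starting outlines to within about 2 mm.
- **Everything else:** the drip tray is empty. The sanding block, jar, tape measure and both look-alikes look unmoved in the last pictures.
- **Forces:** the largest contact force in my readings, which I took only at steps, was about 8 N as the bottles were set down.
- **Disagreements, settled by overlay:**
  - The first plank outline included the bench dogs, so I removed them and fitted again.
  - The first turps fit was about 4 mm off, and I used the side-view fit instead.
  - The plane's yaw fits differed by about 0.03 rad before the grasp.
  - After the plane was down, the point network placed the bottles in the drip tray up to 14 mm from where I had released them. I used the release positions, and every grasp held.

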